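Find the full spray can by its weight, test its nozzle, bin the empties

TASK

Only one of the three identical spray cans is still full: lift them and feel which it is. Set the full can down upright in the steel drip tray, without dropping it, and test it there by pressing its nozzle cap right down and letting it spring back up. Put the two empty cans in the grey recycling tub and leave everything else where it is.

Things in the scene. Friction and masses are not known exactly. Their poses are not given: they have to be found in the camera images.
- can_a: spray can standing upright, one of three that look exactly alike: plain aluminium with a white paper band, 52 mm diameter, straight sides up to 125, shoulder up to 138, white nozzle cap 27 diameter from 140 to 158. Origin: centre of its underside, z up along the can. One of the three is full (0.42 to 0.60 kg), the other two are all but empty (0.10 to 0.17 kg); nothing on the outside shows which.
- can_a_mid (a point): middle of that can, on its axis 75 mm above its underside
- can_a_top (a point): centre of the top face of that can's nozzle cap, 158 mm above its underside when up; moves with the cap
- can_a_cap (a joint): that can's sprung nozzle cap: 0 up, 0.006 m pressed right down; starts to give at 2 N, right down at 5 N
- can_b: spray can standing upright, one of three that look exactly alike: plain aluminium with a white paper band, 52 mm diameter, straight sides up to 125, shoulder up to 138, white nozzle cap 27 diameter from 140 to 158. Origin: centre of its underside, z up along the can. One of the three is full (0.42 to 0.60 kg), the other two are all but empty (0.10 to 0.17 kg); nothing on the outside shows which.
- can_b_mid (a point): middle of that can, on its axis 75 mm above its underside
- can_b_top (a point): centre of the top face of that can's nozzle cap, 158 mm above its underside when up; moves with the cap
- can_b_cap (a joint): that can's sprung nozzle cap: 0 up, 0.006 m pressed right down; starts to give at 2 N, right down at 5 N
- can_c: spray can standing upright, one of three that look exactly alike: plain aluminium with a white paper band, 52 mm diameter, straight sides up to 125, shoulder up to 138, white nozzle cap 27 diameter from 140 to 158. Origin: centre of its underside, z up along the can. One of the three is full (0.42 to 0.60 kg), the other two are all but empty (0.10 to 0.17 kg); nothing on the outside shows which.
- can_c_mid (a point): middle of that can, on its axis 75 mm above its underside
- can_c_top (a point): centre of the top face of that can's nozzle cap, 158 mm above its underside when up; moves with the cap
- can_c_cap (a joint): that can's sprung nozzle cap: 0 up, 0.006 m pressed right down; starts to give at 2 N, right down at 5 N
- drip_tray: low square stainless steel drip tray, 160 x 160, fixed to the counter, floor 4 thick, rim 4 thick and 12 tall. Origin: centre of its underside, x and y along its sides
- bin: open grey plastic recycling tub, 180 (its x) x 260 (its y) x 80 tall, walls and floor 5 thick, fixed to the counter. Origin: centre of its underside
- screwdriver: red-handled screwdriver lying among the cans, 170 long (mm); a bystander. Origin: centre of its underside
- spoon: steel spoon lying among the cans, 150 long (mm); a bystander. Origin: centre of its underside
- mug: white mug, 80 across, 90 tall (mm); a bystander. Origin: centre of its underside
- soap: amber soap bottle with white cap, 60 across, 170 tall (mm); a bystander. Origin: centre of its underside
- coffee_jar: amber glass jar with white lid, 90 across, 130 tall (mm); a bystander. Origin: centre of its underside

How it is judged:
By the outcome, as a careful person would: the job done as asked, in the order asked, and still so for the second after the job is handed in, with the robot touching nothing.
It also fails if it takes over 67 s, if anything falls off the work surface, if the arm or the gripper's body presses on something with over 40 N, if the wrist force passes 120 N, or if a joint passes its speed limit or range.

ROBOT

A 6-joint arm with a two-finger parallel gripper is mounted at the origin on the work surface. World frame = base frame: x ahead of the robot, y to its left, z up, the work surface at z = 0. Lengths are in mm, angles in rad, forces in N, time in s.
With the tool pointing down it reaches from about 400 to 925 mm from the base axis. Payload 12.5 kg.
Tool frame: the origin (TCP) lies at the very end of the fingers, on their centre line; the grasp point (between the pads) lies behind it (env.grip_depth is the z of the grasp point in the tool frame, in mm); z points along the fingers, y is the line along which they close (so a half turn about z gives the same grasp; the last joint's range is limited). The gripper opens to 95 mm and grips with 3 to 60 N. Pads are 20 mm wide; open, the fingers measure 119 mm over their backs; the gripper's body (75 mm by 180 mm) begins 59 mm behind the grasp point.
Start: joints at [1.036, 0.491, 1.559, -0, 1.092, -0.106], TCP at [259.85, 568.444, 180.961] pointing down, gripper open.
Joint ranges: [-3.1, 3.1], [-0.84, 2.19], [0.05, 2.79], [-1.13, 4.28], [0.06, 2.93], [-2.69, 2.69]. Speed limits (rad/s): [2.22, 2.22, 2.79, 3.14, 3.14, 3.14].

INTERFACE

Orientations are given as [roll, pitch, yaw] about the fixed x, y, z axes, in that order (R = Rz(yaw) Ry(pitch) Rx(roll)).
In Python, from cell import env, optics gives the robot as it stands.
- The arm moves only by the tool step_arm, never from a script. Its argument "moves" is a list of rows, each an object of numbers: "tx", "ty", "tz": the shift along the tool's x, y, z in mm; "roll": the turn about the tool's z in rad. In form: [{"tx": .., "ty": .., "tz": .., "roll": ..}, ...]. A call has 1 to 12 rows; each row is the pose to reach, as a shift and turn from the pose commanded when the call began, along the tool's axes at that moment; what a row does not reach only later rows make up. A row lasts 1/12 s, in which the tool goes at most 41.7 mm and 7.16 degrees, less where a joint would pass 70% of its speed; a pose out of reach is approached as far as the arm can. A call with a gripper value outside its range is refused whole. "grip" is the finger opening in mm, from 0 to 95.1, set as the call begins (left out, the last holds). The fingers move at their own pace and stop on an object; the grip force is fixed at half the most. Time passes only in rows, so rows that repeat a pose let the fingers close. It gives the time, the measured TCP pose, the force, the opening and the grip force at its end, in the units of the state.
- env.state(): the state, without advancing time (a new reading comes with each control period).
- optics.read_camera(name): name is "side" or "top" or "wrist"; returns a dict with "pixels" (384x512x3 uint8, blue, green, red), "mtx" (3x3 intrinsics, pixels), "view" (4x4, takes a point from world to camera coordinates). Camera axes: x right, y down, z forward; pixel columns grow to the right and rows downward; lengths in mm; the calibration is good to about 2 mm. A picture is of the moment at which its call begins. There is no depth.
- env.job_done(): hands the job in; it is judged then, once.
The state is a dict: "t": time; "joints": joint angles; "qvel": joint speeds; "tau": joint torques, N m; "eef_pos": TCP position; "tcp_rot": TCP orientation; "ft_force": force on the tool from outside, world axes, zero at the start; "moment": the same for the moment, N m; "opening": opening from 0.0 (shut) to 1.0 (fully open); "grip_force": force on a finger pad.
Only numpy, scipy, OpenCV 4.12 (cv2) and the standard library are available. Lean on these libraries where they do the work, as an engineer would, in place of code of your own. Each camera call takes 0.05 s, during which the arm holds its last target. There are 200 camera calls.

## Working session

There is one attempt and no reset: what is moved stays moved. The work goes in short steps, Python scripts to look and compute and a tool call to move; the robot and the scene stay as the last step left them, time stands still between calls to the robot, and variables do not carry over. Pictures are saved under pics/ and viewed, at most 10 in all, crops included, and the job is handed in when it is done.

Besides the shell and the picture viewer there is one more tool, called as a command line: name --argument value ..., lists and objects as JSON in quotes. step_arm: Moves the arm, as the interface text tells. Its arguments: {"type":"object","properties":{"moves":{"type":"array"},"grip":{"type":"number"}},"required":["moves"]}

```bash
mkdir -p pics; python3 - <<'E'
from cell import env, optics
import cv2, numpy as np
for n in ("side","top"):
    c=optics.read_camera(n); cv2.imwrite(f"pics/{n}0.png",c["pixels"]); np.savez(f"{n}0.npz",**{k:c[k] for k in("mtx","view")}); print(n,c["mtx"].round(1).tolist(),c["view"].round(3).tolist())
s=env.state(); print(s, env.grip_depth)
E
```

```text
side [[394.9, 0.0, 251.7], [0.0, 394.9, 193.2], [0.0, 0.0, 1.0]] [[0.841, -0.541, -0.013, -510.327], [-0.38, -0.573, -0.726, 304.507], [0.386, 0.615, -0.687, 841.817], [0.0, 0.0, 0.0, 1.0]]
top [[428.3, 0.0, 260.0], [0.0, 428.3, 185.0], [0.0, 0.0, 1.0]] [[-0.029, -0.999, -0.025, 31.519], [-0.981, 0.033, -0.19, 617.701], [0.191, 0.019, -0.981, 1085.547], [0.0, 0.0, 0.0, 1.0]]
{'t': 0.1, 'joints': array([ 1.03637342e+00,  4.91498640e-01,  1.55936901e+00, -7.13228055e-06,
        1.09170030e+00, -1.05587097e-01]), 'qvel': array([-0.00050276, -0.00062272, -0.00235863,  0.00038741,  0.00098355,
        0.00063823]), 'tau': array([ 1.05298641e-03, -6.13618755e+01, -2.58607739e+01,  6.93435268e-02,
        4.70363244e-02, -1.05207100e-04]), 'eef_pos': array([259.73451887, 568.21249419, 180.42731152]), 'tcp_rot': array([-3.14062212e+00, -9.64969247e-05,  2.71276009e+00]), 'ft_force': array([-0.86799324,  0.07559965,  0.47489086]), 'moment': array([-0.03917381,  0.00676307,  0.01951551]), 'grip_force': 0.0, 'opening': 1.004217657370303} -18.8
```

View pics/side0.png

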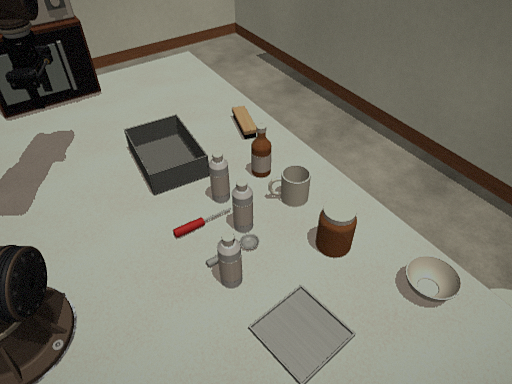

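View pics/top0.png

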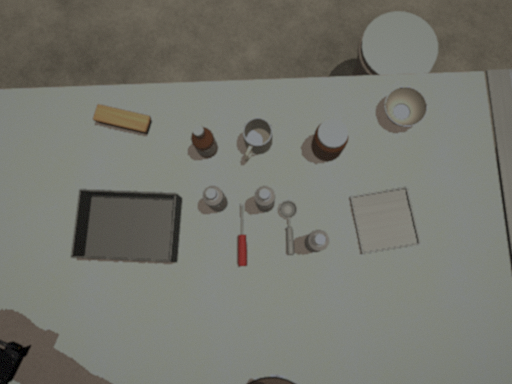

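The side view shows three cans with caps at about (218,157), (241,186) and (229,239), the tray around (301,333), and the tub around (167,152). In the top view the caps are at about (211,194), (264,190) and (319,236), the tray at (384,220), and the tub at (128,227). I'll enlarge these areas for exact pixels.

```bash
python3 - <<'E'
import cv2, numpy as np
def crop(f,x,y,w,h,s,o):
    im=cv2.imread(f)[y:y+h,x:x+w]; im=cv2.convertScaleAbs(im,alpha=1.15)
    im=cv2.resize(im,None,fx=s,fy=s,interpolation=cv2.INTER_CUBIC)
    for k in range(0,w,10): cv2.line(im,(k*s,0),(k*s,12 if (x+k)%50 else 30),(0,0,255),1)
    for k in range(0,h,10): cv2.line(im,(0,k*s),(12 if (y+k)%50 else 30,k*s),(0,0,255),1)
    cv2.imwrite(o,im)
crop("pics/side0.png",200,145,150,150,4,"pics/sc.png")
crop("pics/top0.png",190,170,160,100,5,"pics/tc.png")
E
```

```text
(no output)
```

View pics/sc.png

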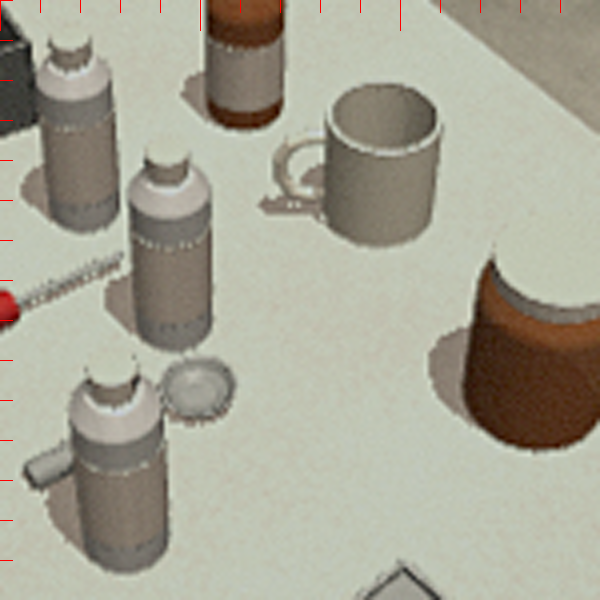

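View pics/tc.png

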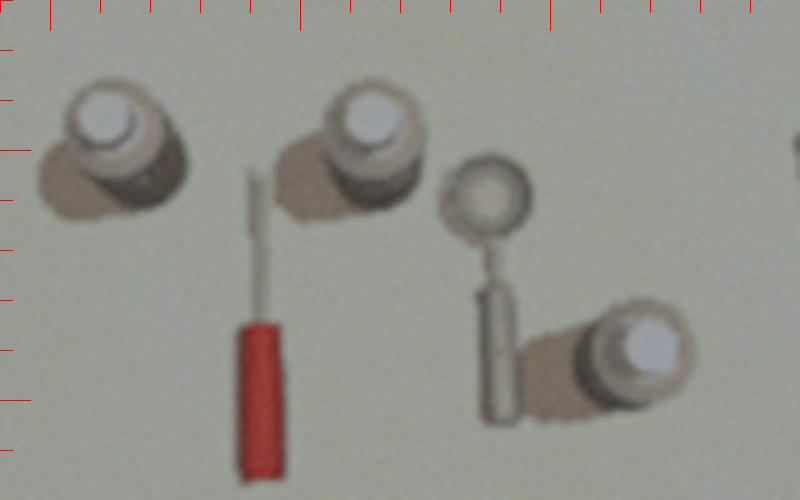

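From the crops, cap-top centres in the top view are A (211,193.4), B (264.6,194) and C (320.6,239). In the side view they are about (217.5,154.3), (241.7,182) and (228,235). The tray's near corner in the side view is at (301,287).

```bash
cat > h.py <<'E'
import cv2, numpy as np
C={n:dict(np.load(f"{n}0.npz")) for n in("side","top")}
def P(n): return C[n]["mtx"]@C[n]["view"][:3]
def tri(a,b):
    X=cv2.triangulatePoints(P("top"),P("side"),np.float64(a).reshape(2,1),np.float64(b).reshape(2,1)).ravel(); return X[:3]/X[3]
def proj(n,X): p=P(n)@np.append(X,1); return p[:2]/p[2]
def onz(n,px,z):
    M=P(n); A=np.c_[M[:,:2],-np.array([*px,1])]; return np.linalg.solve(A,-(M[:,2]*z+M[:,3]))[:2]
E
python3 - <<'E'
from h import *
np.set_printoptions(precision=1,suppress=True)
for k,a,b in [("A",(211,193.4),(217.5,154.3)),("B",(264.6,194),(241.7,181.8)),("C",(320.6,239),(228,235))]:
    X=tri(a,b); print(k,X,proj("top",X)-a,proj("side",X)-b,"onz158",onz("top",a,158),onz("side",b,158))
    q=onz("top",a,158); print("  base edge proj side",proj("side",[*q,0]))
t=[(350,195),(406,188),(418,245),(359,253)];s=[(250,329),(301,287),(354,333),(301,382)]
for a in t: print("tray top",onz("top",a,12))
for b in s: print("tray side",onz("side",b,12))
for a in [(81,190),(180,192),(176,263),(73,259)]: print("bin top",onz("top",a,80))
for b in [(125,134),(178,117),(209,156),(153,190)]: print("bin side",onz("side",b,80))
print(tri(t[0],s[1]),tri(t[2],s[3]),tri(t[1],s[2]))
E
```

```text
A [584.5 130.9 151.5] [ 0.1 -0.4] [-0.4  0.1] onz158 [582.4 130.3] [582. 123.]
  base edge proj side [220.3 196.2]
B [578.2  -0.7 154.9] [ 0.2 -0.5] [-0.6  0.2] onz158 [576.5  -0.2] [578.  -4.]
  base edge proj side [242.3 225. ]
C [ 464.8 -130.1  157.1] [ 0.1 -0.4] [-0.5  0.1] onz158 [ 463.8 -129.7] [ 465.5 -131.1]
  base edge proj side [230.7 278.2]
tray top [ 591.  -234.4]
tray top [ 605.4 -389.5]
tray top [ 448.8 -406.9]
tray top [ 432.3 -247.6]
tray side [ 429.7 -269. ]
tray side [ 583.2 -246.3]
tray side [ 606.7 -395.2]
tray side [ 453.1 -413.2]
bin top [616.9 485.9]
bin top [602.7 222.6]
bin top [419.2 231.7]
bin top [437.1 497.4]
bin side [434.6 466.6]
bin side [615.3 462.8]
bin side [601.7 220.9]
bin side [407.8 174.5]
[ 593.2 -237.6   -6.9] [ 451.8 -410.4    5.5] [ 608.2 -392.6    4.9]
```

The cans triangulate to about A (583,130), B (577,0) and C (464,-130). Cap heights come out at 151–157 mm against the expected 158. The tray centre is about (519,-320) and the tub about (520,360). I'll move above A now and turn the tool to line up with the world axes.

step_arm --moves '[{"tx": -476,"ty": -264,"tz": -15,"roll": -0.429},{"tx": -476,"ty": -264,"tz": -15,"roll": -0.429},{"tx": -476,"ty": -264,"tz": -15,"roll": -0.429},{"tx": -476,"ty": -264,"tz": -15,"roll": -0.429},{"tx": -476,"ty": -264,"tz": -15,"roll": -0.429},{"tx": -476,"ty": -264,"tz": -15,"roll": -0.429},{"tx": -476,"ty": -264,"tz": -15,"roll": -0.429},{"tx": -476,"ty": -264,"tz": -15,"roll": -0.429},{"tx": -476,"ty": -264,"tz": -15,"roll": -0.429},{"tx": -476,"ty": -264,"tz": -15,"roll": -0.429},{"tx": -476,"ty": -264,"tz": -15,"roll": -0.429},{"tx": -476,"ty": -264,"tz": -15,"roll": -0.429}]' --grip 95

```text
t: 1.1
eef_pos: [554.2, 168.7, 194.5]
tcp_rot: [3.142, -0.0, -3.141]
ft_force: [0.5, 0.3, -0.3]
opening: 0.996
grip_force: 0.0
```

step_arm --moves '[{"tx": -27,"ty": -37,"tz": 0,"roll": 0},{"tx": -27,"ty": -37,"tz": 0,"roll": 0},{"tx": -27,"ty": -37,"tz": 0,"roll": 0},{"tx": -27,"ty": -37,"tz": 0,"roll": 0}]'

```text
t: 1.43
eef_pos: [579.9, 133.6, 194.1]
tcp_rot: [3.141, -0.001, 3.141]
ft_force: [0.0, 0.8, 0.3]
opening: 1.001
grip_force: 0.0
```

```bash
python3 - <<'E'
from cell import env, optics
import cv2, numpy as np
c=optics.read_camera("wrist"); im=c["pixels"]; cv2.imwrite("pics/w0.png",im); np.savez("wrist0.npz",mtx=c["mtx"],view=c["view"])
print(env.state()["eef_pos"],env.state()["ft_force"])
M=c["mtx"]@c["view"][:3]
for q in [(583,130.5),(577,-.2),(464,-130)]:
    p=M@np.array([*q,158,1]); print(p[:2]/p[2])
E
```

```text
[579.63729294 134.34186217 194.29839065] [0.44157704 0.01050201 0.08103218]
[254.05812383 203.01176071]
[103.97712721 196.54199379]
[-89.49807678  55.05131685]
```

View pics/w0.png

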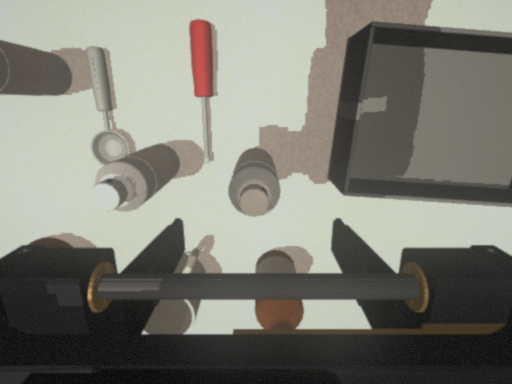

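The wrist view shows can A's cap at (253,200) and B's at (110,193), within a few pixels of the predictions of (254,203) and (104,196). I'll descend on A.

step_arm --moves '[{"tx": -3,"ty": -4,"tz": 25,"roll": 0},{"tx": -3,"ty": -4,"tz": 60,"roll": 0},{"tx": -3,"ty": -4,"tz": 90,"roll": 0},{"tx": -3,"ty": -4,"tz": 104,"roll": 0},{"tx": -3,"ty": -4,"tz": 104,"roll": 0},{"tx": -3,"ty": -4,"tz": 104,"roll": 0}]'

```text
t: 1.98
eef_pos: [582.8, 130.9, 90.7]
tcp_rot: [3.142, -0.001, -3.14]
ft_force: [0.1, -0.3, 0.2]
opening: 0.995
grip_force: 0.0
```

step_arm --moves '[{"tx": 0,"ty": 0,"tz": 0,"roll": 0},{"tx": 0,"ty": 0,"tz": 0,"roll": 0},{"tx": 0,"ty": 0,"tz": 0,"roll": 0},{"tx": 0,"ty": 0,"tz": 0,"roll": 0},{"tx": 0,"ty": 0,"tz": 0,"roll": 0},{"tx": 0,"ty": 0,"tz": 0,"roll": 0}]' --grip 30

```text
t: 2.48
eef_pos: [583.5, 129.6, 90.9]
tcp_rot: [3.141, 0.001, -3.141]
ft_force: [0.0, 0.8, 0.3]
opening: 0.629
grip_force: 0.0
```

step_arm --moves '[{"tx": 0,"ty": 0,"tz": 0,"roll": 0},{"tx": 0,"ty": 0,"tz": 0,"roll": 0},{"tx": 0,"ty": 0,"tz": 0,"roll": 0},{"tx": 0,"ty": 0,"tz": 0,"roll": 0}]'

```text
t: 2.82
eef_pos: [583.4, 129.7, 90.6]
tcp_rot: [3.141, 0.0, -3.141]
ft_force: [0.0, -0.1, 0.5]
opening: 0.514
grip_force: 28.7
```

step_arm --moves '[{"tx": 0,"ty": 0,"tz": -15,"roll": 0},{"tx": 0,"ty": 0,"tz": -30,"roll": 0},{"tx": 0,"ty": 0,"tz": -30,"roll": 0},{"tx": 0,"ty": 0,"tz": -30,"roll": 0},{"tx": 0,"ty": 0,"tz": -30,"roll": 0},{"tx": 0,"ty": 0,"tz": -30,"roll": 0}]'

```text
t: 3.32
eef_pos: [582.9, 129.5, 119.6]
tcp_rot: [-3.141, -0.001, -3.141]
ft_force: [0.2, -0.3, -2.1]
opening: 0.513
grip_force: 28.4
```

step_arm --moves '[{"tx": 0,"ty": 0,"tz": 0,"roll": 0},{"tx": 0,"ty": 0,"tz": 0,"roll": 0},{"tx": 0,"ty": 0,"tz": 0,"roll": 0},{"tx": 0,"ty": 0,"tz": 0,"roll": 0}]'

```text
t: 3.65
eef_pos: [583.3, 129.6, 120.3]
tcp_rot: [3.142, -0.0, -3.141]
ft_force: [0.3, -0.3, -1.4]
opening: 0.513
grip_force: 28.4
```

```bash
python3 - <<'E'
from cell import env, optics
import cv2
c=optics.read_camera("side"); print(env.state()["ft_force"])
cv2.imwrite("pics/s1.png",cv2.resize(c["pixels"][60:260,130:330],None,fx=3,fy=3))
E
```

```text
[ 0.56099899  0.66110124 -2.08946502]
```

View pics/s1.png

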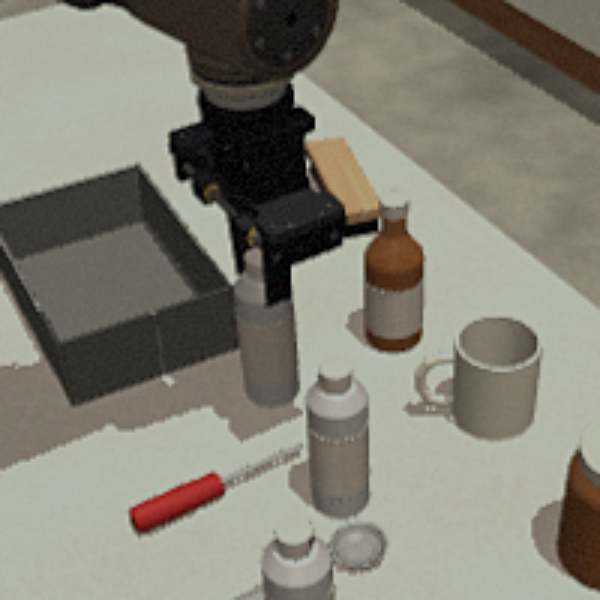

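The picture shows can A upright and clear of the counter in the gripper. It weighs about 1.8 N, so it is empty. I'll set it back for now and go to B.

step_arm --moves '[{"tx": 0,"ty": 0,"tz": 12,"roll": 0},{"tx": 0,"ty": 0,"tz": 22,"roll": 0},{"tx": 0,"ty": 0,"tz": 28,"roll": 0},{"tx": 0,"ty": 0,"tz": 29.5,"roll": 0},{"tx": 0,"ty": 0,"tz": 29.5,"roll": 0},{"tx": 0,"ty": 0,"tz": 29.5,"roll": 0}]'

```text
t: 4.2
eef_pos: [583.3, 129.6, 90.8]
tcp_rot: [3.142, -0.0, -3.141]
ft_force: [-0.3, 0.1, -1.3]
opening: 0.511
grip_force: 28.4
```

step_arm --moves '[{"tx": 0,"ty": 0,"tz": 0,"roll": 0},{"tx": 0,"ty": 0,"tz": 0,"roll": 0},{"tx": 0,"ty": 0,"tz": 0,"roll": 0},{"tx": 0,"ty": 0,"tz": 0,"roll": 0},{"tx": 0,"ty": 0,"tz": -30,"roll": 0},{"tx": 0,"ty": 0,"tz": -65,"roll": 0},{"tx": 0,"ty": 0,"tz": -104,"roll": 0},{"tx": 0,"ty": -30,"tz": -104,"roll": 0},{"tx": 3,"ty": -65,"tz": -104,"roll": 0},{"tx": 5,"ty": -100,"tz": -104,"roll": 0},{"tx": 6,"ty": -128,"tz": -104,"roll": 0},{"tx": 6,"ty": -128,"tz": -104,"roll": 0}]' --grip 95

```text
t: 5.2
eef_pos: [577.3, -2.5, 195.3]
tcp_rot: [-3.141, 0.0, 3.139]
ft_force: [0.5, -0.9, 0.6]
opening: 0.997
grip_force: 0.0
```

step_arm --moves '[{"tx": 0,"ty": 0,"tz": 0,"roll": 0},{"tx": 0,"ty": 0,"tz": 30,"roll": 0},{"tx": 0,"ty": 0,"tz": 65,"roll": 0},{"tx": 0,"ty": 0,"tz": 95,"roll": 0},{"tx": 0,"ty": 0,"tz": 104,"roll": 0},{"tx": 0,"ty": 0,"tz": 104,"roll": 0},{"tx": 0,"ty": 0,"tz": 104,"roll": 0}]'

```text
t: 5.78
eef_pos: [577.9, 2.2, 91.8]
tcp_rot: [3.142, 0.0, -3.141]
ft_force: [-0.1, 0.3, 0.3]
opening: 0.997
grip_force: 0.0
```

step_arm --moves '[{"tx": 0,"ty": 0,"tz": 0,"roll": 0},{"tx": 0,"ty": 0,"tz": 0,"roll": 0},{"tx": 0,"ty": 0,"tz": 0,"roll": 0},{"tx": 0,"ty": 0,"tz": 0,"roll": 0},{"tx": 0,"ty": 0,"tz": 0,"roll": 0},{"tx": 0,"ty": 0,"tz": 0,"roll": 0},{"tx": 0,"ty": 0,"tz": 0,"roll": 0},{"tx": 0,"ty": 0,"tz": 0,"roll": 0},{"tx": 0,"ty": 0,"tz": 0,"roll": 0},{"tx": 0,"ty": 0,"tz": 0,"roll": 0}]' --grip 30

```text
t: 6.62
eef_pos: [577.5, 1.6, 91.1]
tcp_rot: [3.142, 0.0, -3.141]
ft_force: [-0.5, -1.0, 0.4]
opening: 0.51
grip_force: 28.7
```

step_arm --moves '[{"tx": 0,"ty": 0,"tz": -10,"roll": 0},{"tx": 0,"ty": 0,"tz": -20,"roll": 0},{"tx": 0,"ty": 0,"tz": -30,"roll": 0},{"tx": 0,"ty": 0,"tz": -30,"roll": 0},{"tx": 0,"ty": 0,"tz": -30,"roll": 0},{"tx": 0,"ty": 0,"tz": -30,"roll": 0},{"tx": 0,"ty": 0,"tz": -30,"roll": 0},{"tx": 0,"ty": 0,"tz": -30,"roll": 0}]'

```text
t: 7.28
eef_pos: [577.2, 1.7, 120.7]
tcp_rot: [3.141, -0.001, -3.141]
ft_force: [-0.3, 0.0, -1.1]
opening: 0.505
grip_force: 28.4
```

```bash
python3 - <<'E'
from cell import env, optics
import cv2,numpy as np
print(env.state()["ft_force"])
c=optics.read_camera("top"); print(env.state()["ft_force"])
cv2.imwrite("pics/t2.png",c["pixels"])
E
```

```text
[-0.28365134  0.03288042 -1.07981794]
[ 0.83968707  0.15985756 -1.11616059]
```

B is light too (about 1.1 N), so C should be the full one. I'll set B back and go to C.

step_arm --moves '[{"tx": 0,"ty": 0,"tz": 12,"roll": 0},{"tx": 0,"ty": 0,"tz": 22,"roll": 0},{"tx": 0,"ty": 0,"tz": 28,"roll": 0},{"tx": 0,"ty": 0,"tz": 30,"roll": 0},{"tx": 0,"ty": 0,"tz": 30,"roll": 0},{"tx": 0,"ty": 0,"tz": 30,"roll": 0}]'

```text
t: 7.83
eef_pos: [577.6, 1.6, 91.1]
tcp_rot: [3.142, 0.0, -3.141]
ft_force: [-0.3, -1.3, 1.9]
opening: 0.51
grip_force: 29.0
```

step_arm --moves '[{"tx": 0,"ty": 0,"tz": 0,"roll": 0},{"tx": 0,"ty": 0,"tz": 0,"roll": 0},{"tx": 0,"ty": 0,"tz": 0,"roll": 0},{"tx": 0,"ty": 0,"tz": 0,"roll": 0},{"tx": 0,"ty": 0,"tz": -30,"roll": 0},{"tx": 0,"ty": 0,"tz": -65,"roll": 0},{"tx": 0,"ty": 0,"tz": -104,"roll": 0},{"tx": 22,"ty": -26,"tz": -104,"roll": 0},{"tx": 46,"ty": -54,"tz": -104,"roll": 0},{"tx": 70,"ty": -82,"tz": -104,"roll": 0},{"tx": 94,"ty": -110,"tz": -104,"roll": 0},{"tx": 113,"ty": -132,"tz": -104,"roll": 0}]' --grip 95

```text
t: 8.83
eef_pos: [462.7, -131.6, 195.1]
tcp_rot: [-3.142, -0.0, -3.141]
ft_force: [-0.1, -0.2, -0.0]
opening: 0.998
grip_force: 0.0
```

step_arm --moves '[{"tx": 0,"ty": 0,"tz": 0,"roll": 0},{"tx": 0,"ty": 0,"tz": 0,"roll": 0},{"tx": 0,"ty": 0,"tz": 0,"roll": 0},{"tx": 0,"ty": 0,"tz": 30,"roll": 0},{"tx": 0,"ty": 0,"tz": 65,"roll": 0},{"tx": 0,"ty": 0,"tz": 95,"roll": 0},{"tx": 0,"ty": 0,"tz": 104,"roll": 0},{"tx": 0,"ty": 0,"tz": 104,"roll": 0},{"tx": 0,"ty": 0,"tz": 104,"roll": 0}]'

```text
t: 9.58
eef_pos: [465.2, -130.0, 91.6]
tcp_rot: [3.141, -0.0, -3.14]
ft_force: [-0.2, -0.0, 0.2]
opening: 0.999
grip_force: 0.0
```

step_arm --moves '[{"tx": 0,"ty": 0,"tz": 0,"roll": 0},{"tx": 0,"ty": 0,"tz": 0,"roll": 0},{"tx": 0,"ty": 0,"tz": 0,"roll": 0},{"tx": 0,"ty": 0,"tz": 0,"roll": 0},{"tx": 0,"ty": 0,"tz": 0,"roll": 0},{"tx": 0,"ty": 0,"tz": 0,"roll": 0},{"tx": 0,"ty": 0,"tz": 0,"roll": 0},{"tx": 0,"ty": 0,"tz": 0,"roll": 0},{"tx": 0,"ty": 0,"tz": 0,"roll": 0},{"tx": 0,"ty": 0,"tz": 0,"roll": 0}]' --grip 30

```text
t: 10.42
eef_pos: [464.4, -130.3, 91.1]
tcp_rot: [3.141, 0.0, -3.142]
ft_force: [0.2, 2.0, 1.1]
opening: 0.507
grip_force: 28.9
```

step_arm --moves '[{"tx": 0,"ty": 0,"tz": -10,"roll": 0},{"tx": 0,"ty": 0,"tz": -20,"roll": 0},{"tx": 0,"ty": 0,"tz": -30,"roll": 0},{"tx": 0,"ty": 0,"tz": -40,"roll": 0},{"tx": 0,"ty": 0,"tz": -40,"roll": 0},{"tx": 0,"ty": 0,"tz": -40,"roll": 0},{"tx": 0,"ty": 0,"tz": -40,"roll": 0},{"tx": 0,"ty": 0,"tz": -40,"roll": 0}]'

```text
t: 11.08
eef_pos: [464.0, -130.2, 130.3]
tcp_rot: [3.141, -0.001, -3.141]
ft_force: [-0.0, 0.5, -6.0]
opening: 0.504
grip_force: 27.9
```

C pulls down with about 6 N, so it is the full one. Carrying it to the tray centre.

step_arm --moves '[{"tx": -3,"ty": -10,"tz": 0,"roll": 0},{"tx": -9,"ty": -32,"tz": 0,"roll": 0},{"tx": -17,"ty": -59,"tz": 0,"roll": 0},{"tx": -25,"ty": -87,"tz": 0,"roll": 0},{"tx": -33,"ty": -114,"tz": 0,"roll": 0},{"tx": -41,"ty": -141,"tz": 0,"roll": 0},{"tx": -48,"ty": -164,"tz": 0,"roll": 0},{"tx": -53,"ty": -181,"tz": 0,"roll": 0},{"tx": -55,"ty": -189,"tz": 0,"roll": 0},{"tx": -55,"ty": -189,"tz": 0,"roll": 0},{"tx": -55,"ty": -189,"tz": 0,"roll": 0},{"tx": -55,"ty": -189,"tz": 0,"roll": 0}]'

```text
t: 12.08
eef_pos: [519.0, -318.4, 130.8]
tcp_rot: [3.141, -0.001, -3.141]
ft_force: [-0.7, 0.7, -5.2]
opening: 0.502
grip_force: 27.9
```

step_arm --moves '[{"tx": 0,"ty": 0,"tz": 10,"roll": 0},{"tx": 0,"ty": 0,"tz": 20,"roll": 0},{"tx": 0,"ty": 0,"tz": 27,"roll": 0},{"tx": 0,"ty": 0,"tz": 30,"roll": 0},{"tx": 0,"ty": 0,"tz": 32,"roll": 0},{"tx": 0,"ty": 0,"tz": 33,"roll": 0},{"tx": 0,"ty": 0,"tz": 33,"roll": 0},{"tx": 0,"ty": 0,"tz": 33,"roll": 0}]'

```text
t: 12.75
eef_pos: [519.6, -319.5, 98.2]
tcp_rot: [-3.141, 0.0, -3.141]
ft_force: [-0.3, 1.2, -4.9]
opening: 0.505
grip_force: 27.9
```

step_arm --moves '[{"tx": 0,"ty": 0,"tz": 1,"roll": 0},{"tx": 0,"ty": 0,"tz": 2,"roll": 0},{"tx": 0,"ty": 0,"tz": 2.7,"roll": 0},{"tx": 0,"ty": 0,"tz": 2.7,"roll": 0},{"tx": 0,"ty": 0,"tz": 2.7,"roll": 0},{"tx": 0,"ty": 0,"tz": 2.7,"roll": 0}]'

```text
t: 13.25
eef_pos: [519.5, -319.4, 95.4]
tcp_rot: [3.142, 0.0, -3.141]
ft_force: [0.0, 0.3, -4.9]
opening: 0.504
grip_force: 28.0
```

step_arm --moves '[{"tx": 0,"ty": 0,"tz": 0.4,"roll": 0},{"tx": 0,"ty": 0,"tz": 0.7,"roll": 0},{"tx": 0,"ty": 0,"tz": 1,"roll": 0},{"tx": 0,"ty": 0,"tz": 1,"roll": 0},{"tx": 0,"ty": 0,"tz": 1,"roll": 0}]'

```text
t: 13.67
eef_pos: [519.8, -319.6, 95.2]
tcp_rot: [-3.141, 0.001, -3.141]
ft_force: [-2.3, 2.0, 5.7]
opening: 0.508
grip_force: 29.5
```

C is on the tray floor: the force has swung from -5 to +6 N. I'll release it, rise, close the fingers, and look at the cap.

step_arm --moves '[{"tx": 0,"ty": 0,"tz": -0.5,"roll": 0},{"tx": 0,"ty": 0,"tz": -0.5,"roll": 0},{"tx": 0,"ty": 0,"tz": -0.5,"roll": 0},{"tx": 0,"ty": 0,"tz": -0.5,"roll": 0},{"tx": 0,"ty": 0,"tz": -0.5,"roll": 0},{"tx": 0,"ty": 0,"tz": -20,"roll": 0},{"tx": 0,"ty": 0,"tz": -50,"roll": 0},{"tx": 0,"ty": 0,"tz": -85,"roll": 0},{"tx": 0,"ty": 0,"tz": -105,"roll": 0},{"tx": 0,"ty": 0,"tz": -105,"roll": 0},{"tx": 0,"ty": 0,"tz": -105,"roll": 0}]' --grip 95

```text
t: 14.58
eef_pos: [519.7, -319.5, 200.1]
tcp_rot: [-3.14, 0.002, -3.141]
ft_force: [0.4, 0.6, -0.1]
opening: 0.999
grip_force: 0.0
```

```bash
python3 - <<'E'
from cell import env, optics
import cv2,numpy as np
c=optics.read_camera("wrist"); M=c["mtx"]@c["view"][:3]; im=c["pixels"].copy()
s=env.state(); print(s["eef_pos"],s["ft_force"])
t=optics.read_camera("top"); N=t["mtx"]@t["view"][:3]
p=M@np.array([519.6,-319.5,162,1]);p=p[:2]/p[2]; q=N@np.array([519.6,-319.5,162,1]);q=q[:2]/q[2]; print(p,q)
im=im[100:300,150:350]; im=cv2.resize(im,None,fx=2,fy=2); cv2.circle(im,tuple(((p-[150,100])*2).astype(int)),2,(0,0,255),-1)
cv2.imwrite("pics/w2.png",np.hstack([im,cv2.resize(t["pixels"][150:290,300:440],(400,400))]))
E
```

```text
[ 519.22763977 -319.20792975  198.87522848] [-0.92880162  0.4133052  -0.07729015]
[257.76072933 198.72792309] [399.3592563  212.86451294]
```

View pics/w2.png

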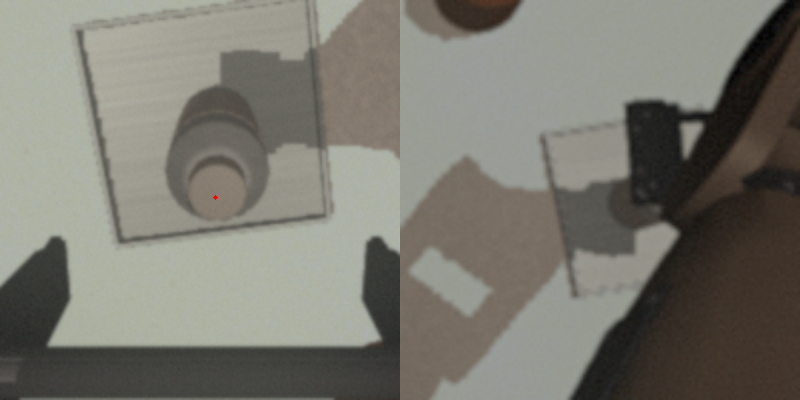

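The can stands upright near the middle of the tray. Its cap is at crop pixel (217,190) against a predicted (215,197), within about 3 mm. I'll close the fingers and press.

step_arm --moves '[{"tx": 1.5,"ty": 0,"tz": 0,"roll": 0},{"tx": 1.5,"ty": 0,"tz": 0,"roll": 0},{"tx": 1.5,"ty": 0,"tz": 0,"roll": 0},{"tx": 1.5,"ty": 0,"tz": 0,"roll": 0},{"tx": 1.5,"ty": 0,"tz": 0,"roll": 0},{"tx": 1.5,"ty": 0,"tz": 0,"roll": 0},{"tx": 1.5,"ty": 0,"tz": 0,"roll": 0},{"tx": 1.5,"ty": 0,"tz": 0,"roll": 0},{"tx": 1.5,"ty": 0,"tz": 0,"roll": 0},{"tx": 1.5,"ty": 0,"tz": 0,"roll": 0},{"tx": 1.5,"ty": 0,"tz": 10,"roll": 0},{"tx": 1.5,"ty": 0,"tz": 20,"roll": 0}]' --grip 0

```text
t: 15.68
eef_pos: [518.1, -319.4, 178.8]
tcp_rot: [-3.141, 0.001, -3.141]
ft_force: [-0.1, 0.2, 0.2]
opening: 0.21
grip_force: 0.0
```

step_arm --moves '[{"tx": 0,"ty": 0,"tz": 5,"roll": 0},{"tx": 0,"ty": 0,"tz": 9,"roll": 0},{"tx": 0,"ty": 0,"tz": 13,"roll": 0},{"tx": 0,"ty": 0,"tz": 13,"roll": 0},{"tx": 0,"ty": 0,"tz": 13,"roll": 0},{"tx": 0,"ty": 0,"tz": 13,"roll": 0}]'

```text
t: 16.18
eef_pos: [518.1, -319.4, 166.6]
tcp_rot: [-3.141, 0.0, -3.141]
ft_force: [0.4, 0.1, -0.3]
opening: 0.0
grip_force: 0.0
```

Now pressing in small rows.

step_arm --moves '[{"tx": 0,"ty": 0,"tz": 3,"roll": 0},{"tx": 0,"ty": 0,"tz": 5,"roll": 0},{"tx": 0,"ty": 0,"tz": 7,"roll": 0},{"tx": 0,"ty": 0,"tz": 8,"roll": 0},{"tx": 0,"ty": 0,"tz": 9,"roll": 0},{"tx": 0,"ty": 0,"tz": 10,"roll": 0},{"tx": 0,"ty": 0,"tz": 10.5,"roll": 0},{"tx": 0,"ty": 0,"tz": 10.5,"roll": 0},{"tx": 0,"ty": 0,"tz": 10.5,"roll": 0}]'

```text
t: 16.93
eef_pos: [518.0, -319.4, 155.8]
tcp_rot: [3.142, 0.0, -3.141]
ft_force: [-0.2, 0.2, 0.7]
opening: 0.008
grip_force: 0.0
```

The force is unexpectedly small, so I'll look at it.

```bash
python3 - <<'E'
from cell import env, optics
import cv2,numpy as np
c=optics.read_camera("side"); im=c["pixels"]
s=env.state(); print(s["eef_pos"],s["ft_force"],s["moment"])
w=optics.read_camera("wrist")["pixels"]
M=c["mtx"]@c["view"][:3]
p=M@np.array([518,-319.4,156,1]);p=p[:2]/p[2]; print(p)
x,y=(p-50).astype(int)
cv2.imwrite("pics/s3.png",np.hstack([cv2.resize(im[y:y+100,x:x+100],(400,400),interpolation=cv2.INTER_CUBIC),cv2.resize(w[150:350,150:350],(400,400))]))
E
```

```text
[ 518.00574647 -319.3970917   155.88318509] [ 0.79224249 -0.67386168 -0.01415287] [-0.00417263 -0.02615967  0.00125102]
[303.1252918 288.2092732]
```

View pics/s3.png

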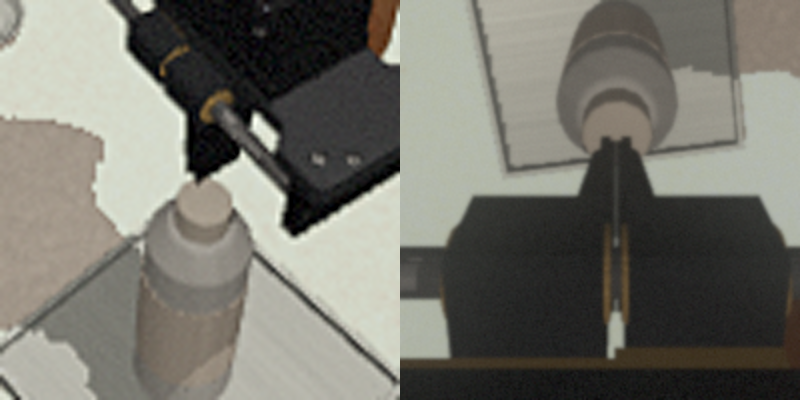

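The closed fingertips appear centred over the cap (wrist crop (617,138) against cap (617,130)) but still slightly above it, with no contact. I'll keep going down slowly and watch the force.

step_arm --moves '[{"tx": 0,"ty": 0,"tz": 1,"roll": 0},{"tx": 0,"ty": 0,"tz": 2,"roll": 0},{"tx": 0,"ty": 0,"tz": 3,"roll": 0},{"tx": 0,"ty": 0,"tz": 3,"roll": 0}]'

```text
t: 17.37
eef_pos: [517.9, -319.3, 152.6]
tcp_rot: [3.141, -0.0, -3.141]
ft_force: [-0.3, -0.2, -0.4]
opening: 0.002
grip_force: 0.0
```

step_arm --moves '[{"tx": 0,"ty": 0,"tz": 1,"roll": 0},{"tx": 0,"ty": 0,"tz": 2,"roll": 0},{"tx": 0,"ty": 0,"tz": 3,"roll": 0},{"tx": 0,"ty": 0,"tz": 3,"roll": 0}]'

```text
t: 17.7
eef_pos: [517.9, -319.3, 149.6]
tcp_rot: [3.141, -0.0, -3.141]
ft_force: [0.3, -0.2, -0.7]
opening: 0.005
grip_force: 0.0
```

```bash
python3 - <<'E'
from cell import env, optics
from h import *
c=optics.read_camera("wrist"); cv2.imwrite("pics/w4.png",c["pixels"]); cv2.imwrite("pics/s4.png",optics.read_camera("side")["pixels"])
V=c["view"].copy(); e=env.state()["eef_pos"]; print(e)
d=np.array([518,-319.4,155.85])-e
V[:3,3]-=V[:3,:3]@d
W=c["mtx"]@V[:3]
def t2(a,b):
    X=cv2.triangulatePoints(W,P("side"),np.float64(a).reshape(2,1),np.float64(b).reshape(2,1)).ravel(); return X[:3]/X[3]
print("cap",t2((258.5,215),(304,288)),"tip",t2((258.5,219),(303,283.2)))
for X in ([518,-319.4,155.85],[516,-319.4,162]): p=W@np.array([*X,1]); print(p[:2]/p[2],proj("side",X))
print("cam",-c["view"][:3,:3].T@c["view"][:3,3])
E
```

```text
[ 517.95332334 -319.3585075   149.76507119]
cap [ 519.98943137 -318.90556526  153.77378422] tip [ 515.53665585 -318.9852736   173.17184509]
[257.62874213 215.13064803] [303.11912612 288.25428452]
[257.63394391 215.70356191] [302.52157059 286.90576653]
cam [ 436.82812464 -319.49507258  353.45569096]
```

Triangulating from the two views puts the closed tips about 14 mm behind the reported TCP and on the cap axis. So they are still above the cap, and I'll keep going down.

step_arm --moves '[{"tx": 0,"ty": 0,"tz": 1,"roll": 0},{"tx": 0,"ty": 0,"tz": 2,"roll": 0},{"tx": 0,"ty": 0,"tz": 3,"roll": 0},{"tx": 0,"ty": 0,"tz": 3,"roll": 0}]'

```text
t: 18.13
eef_pos: [517.9, -319.3, 146.6]
tcp_rot: [3.141, -0.0, -3.141]
ft_force: [-0.2, -0.7, -0.3]
opening: 0.004
grip_force: 0.0
```

step_arm --moves '[{"tx": 0,"ty": 0,"tz": 1,"roll": 0},{"tx": 0,"ty": 0,"tz": 2,"roll": 0},{"tx": 0,"ty": 0,"tz": 2,"roll": 0}]'

```text
t: 18.38
eef_pos: [517.9, -319.3, 144.6]
tcp_rot: [3.141, -0.0, -3.141]
ft_force: [0.1, -1.0, 0.3]
opening: 0.007
grip_force: 0.0
```

```bash
python3 - <<'E'
from cell import env, optics
import cv2,numpy as np
c=optics.read_camera("side"); w=optics.read_camera("wrist")["pixels"]
print(env.state()["eef_pos"])
im=c["pixels"]; x,y=273,248
cv2.imwrite("pics/s5.png",np.hstack([cv2.resize(im[y:y+80,x:x+60],(400,533),interpolation=cv2.INTER_CUBIC),cv2.resize(w[190:270,228:288],(400,533),interpolation=cv2.INTER_CUBIC)]))
E
```

```text
[ 517.94002916 -319.38448727  144.78284218]
```

View pics/s5.png

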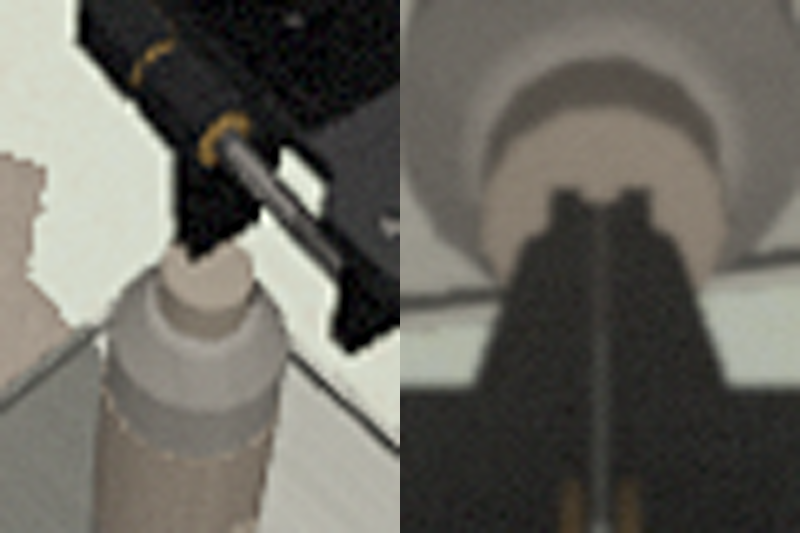

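The tips are now over the cap disc and nearly touching: tip (195,258) against disc centre (210,278) in the side crop. A few more millimetres to go.

step_arm --moves '[{"tx": 0,"ty": 0,"tz": 1,"roll": 0},{"tx": 0,"ty": 0,"tz": 2,"roll": 0},{"tx": 0,"ty": 0,"tz": 2,"roll": 0}]'

```text
t: 18.73
eef_pos: [517.9, -319.3, 142.6]
tcp_rot: [3.141, -0.0, -3.141]
ft_force: [-0.1, -0.2, 0.0]
opening: 0.007
grip_force: 0.0
```

step_arm --moves '[{"tx": 0,"ty": 0,"tz": 1,"roll": 0},{"tx": 0,"ty": 0,"tz": 2,"roll": 0},{"tx": 0,"ty": 0,"tz": 2,"roll": 0}]'

```text
t: 18.98
eef_pos: [517.9, -319.3, 140.6]
tcp_rot: [3.141, -0.0, -3.141]
ft_force: [0.5, 0.5, -0.7]
opening: 0.006
grip_force: 0.0
```

step_arm --moves '[{"tx": 0,"ty": 0,"tz": 1,"roll": 0},{"tx": 0,"ty": 0,"tz": 2,"roll": 0},{"tx": 0,"ty": 0,"tz": 2,"roll": 0}]'

```text
t: 19.23
eef_pos: [517.9, -319.3, 138.6]
tcp_rot: [3.141, -0.0, -3.141]
ft_force: [0.0, 0.7, 0.3]
opening: 0.006
grip_force: 0.0
```

step_arm --moves '[{"tx": 0,"ty": 0,"tz": 1,"roll": 0},{"tx": 0,"ty": 0,"tz": 2,"roll": 0},{"tx": 0,"ty": 0,"tz": 2,"roll": 0}]'

```text
t: 19.48
eef_pos: [517.9, -319.3, 136.6]
tcp_rot: [3.141, -0.0, -3.141]
ft_force: [-0.3, 0.3, 0.4]
opening: 0.004
grip_force: 0.0
```

step_arm --moves '[{"tx": 0,"ty": 0,"tz": 1,"roll": 0},{"tx": 0,"ty": 0,"tz": 2,"roll": 0},{"tx": 0,"ty": 0,"tz": 2,"roll": 0}]'

```text
t: 19.73
eef_pos: [517.9, -319.3, 134.6]
tcp_rot: [3.141, -0.0, -3.141]
ft_force: [-0.4, -0.4, 1.5]
opening: -0.0
grip_force: 0.0
```

```bash
python3 - <<'E'
from cell import env, optics
import cv2,numpy as np
c=optics.read_camera("side"); w=optics.read_camera("wrist")["pixels"]
print(env.state()["eef_pos"],env.state()["ft_force"])
im=c["pixels"]; x,y=273,248
cv2.imwrite("pics/s6.png",np.hstack([cv2.resize(im[y:y+80,x:x+60],(400,533),interpolation=cv2.INTER_CUBIC),cv2.resize(w[190:270,228:288],(400,533),interpolation=cv2.INTER_CUBIC)]))
E
```

```text
[ 517.9481746  -319.3800202   134.79480991] [ 0.03514168 -0.01760133  0.2172353 ]
```

step_arm --moves '[{"tx": 0,"ty": 0,"tz": 1,"roll": 0},{"tx": 0,"ty": 0,"tz": 2,"roll": 0},{"tx": 0,"ty": 0,"tz": 2,"roll": 0}]'

```text
t: 20.08
eef_pos: [517.9, -319.3, 132.6]
tcp_rot: [3.141, -0.0, -3.141]
ft_force: [0.2, -0.1, 0.0]
opening: 0.006
grip_force: 0.0
```

step_arm --moves '[{"tx": 0,"ty": 0,"tz": 1,"roll": 0},{"tx": 0,"ty": 0,"tz": 2,"roll": 0},{"tx": 0,"ty": 0,"tz": 2,"roll": 0}]'

```text
t: 20.33
eef_pos: [517.9, -319.3, 130.6]
tcp_rot: [3.141, -0.0, -3.141]
ft_force: [0.2, 0.0, -0.6]
opening: 0.002
grip_force: 0.0
```

```bash
python3 - <<'E'
from cell import env, optics
import cv2,numpy as np
c=optics.read_camera("side"); w=optics.read_camera("wrist"); np.savez("w7.npz",mtx=w["mtx"],view=w["view"])
s=env.state();print(s["eef_pos"],s["ft_force"],s["moment"])
im=c["pixels"]; x,y=263,248
cv2.imwrite("pics/s7.png",np.hstack([cv2.resize(im[y:y+120,x:x+80],(400,600),interpolation=cv2.INTER_CUBIC),cv2.resize(w["pixels"][170:290,218:298],(400,600),interpolation=cv2.INTER_CUBIC)]))
E
```

```text
[ 517.96082958 -319.35953988  130.7650354 ] [-0.47330566  0.14496679  0.34045111] [ 0.04496585  0.00223524 -0.04406813]
```

View pics/s7.png

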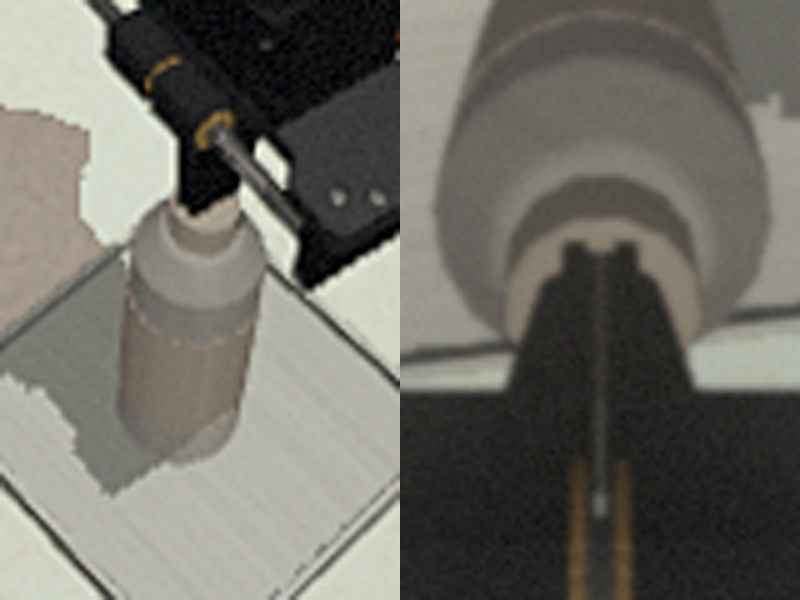

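The tips now cover most of the cap disc: side (195,213), and in the wrist view the front edge (600,240) sits just inside the rim at (600,218). Contact must be close, so I'll go on in small steps.

step_arm --moves '[{"tx": 0,"ty": 0,"tz": 1,"roll": 0},{"tx": 0,"ty": 0,"tz": 2,"roll": 0},{"tx": 0,"ty": 0,"tz": 2,"roll": 0}]'

```text
t: 20.68
eef_pos: [517.9, -319.4, 128.7]
tcp_rot: [3.141, 0.0, -3.141]
ft_force: [-0.8, 0.1, 0.9]
opening: 0.004
grip_force: 0.0
```

step_arm --moves '[{"tx": 0,"ty": 0,"tz": 1,"roll": 0},{"tx": 0,"ty": 0,"tz": 2,"roll": 0},{"tx": 0,"ty": 0,"tz": 2,"roll": 0}]'

```text
t: 20.93
eef_pos: [518.0, -319.4, 126.9]
tcp_rot: [-3.142, 0.0, -3.141]
ft_force: [0.4, 0.3, 2.8]
opening: 0.006
grip_force: 1.4
```

Contact: 2.8 N at TCP z 127. Pressing on until the force rises sharply.

step_arm --moves '[{"tx": 0,"ty": 0,"tz": 1,"roll": 0},{"tx": 0,"ty": 0,"tz": 2,"roll": 0},{"tx": 0,"ty": 0,"tz": 3,"roll": 0},{"tx": 0,"ty": 0,"tz": 3,"roll": 0}]'

```text
t: 21.27
eef_pos: [518.0, -319.4, 123.8]
tcp_rot: [-3.142, 0.0, -3.141]
ft_force: [0.1, -0.2, 4.3]
opening: 0.005
grip_force: 2.2
```

step_arm --moves '[{"tx": 0,"ty": 0,"tz": 1,"roll": 0},{"tx": 0,"ty": 0,"tz": 2,"roll": 0},{"tx": 0,"ty": 0,"tz": 2,"roll": 0}]'

```text
t: 21.52
eef_pos: [518.3, -319.6, 122.6]
tcp_rot: [-3.141, 0.001, -3.141]
ft_force: [-1.9, 2.0, 10.1]
opening: 0.002
grip_force: 4.9
```

The force jumped to 10 N with the motion stalling, so the cap is right down. I'll hold, then rise and reopen, clear of the cap.

step_arm --moves '[{"tx": 0,"ty": 0,"tz": 0.5,"roll": 0},{"tx": 0,"ty": 0,"tz": 0.5,"roll": 0},{"tx": 0,"ty": 0,"tz": 0.5,"roll": 0}]'

```text
t: 21.77
eef_pos: [518.4, -319.7, 122.5]
tcp_rot: [-3.14, 0.002, -3.141]
ft_force: [-1.2, 0.6, 13.4]
opening: 0.004
grip_force: 6.7
```

step_arm --moves '[{"tx": 0,"ty": 0,"tz": -2,"roll": 0},{"tx": 0,"ty": 0,"tz": -5,"roll": 0},{"tx": 0,"ty": 0,"tz": -8,"roll": 0},{"tx": 0,"ty": 0,"tz": -12,"roll": 0},{"tx": 0,"ty": 0,"tz": -30,"roll": 0},{"tx": 0,"ty": 0,"tz": -60,"roll": 0},{"tx": 0,"ty": 0,"tz": -76,"roll": 0},{"tx": 0,"ty": 0,"tz": -76,"roll": 0}]'

```text
t: 22.43
eef_pos: [519.0, -320.1, 200.7]
tcp_rot: [-3.139, 0.004, -3.141]
ft_force: [-0.5, -0.2, -0.5]
opening: 0.005
grip_force: 0.0
```

```bash
python3 - <<'E'
from cell import env, optics
from h import *
c=optics.read_camera("side"); im=c["pixels"]; o=cv2.imread("pics/side0.png")
cv2.imwrite("pics/s8.png",im); s=env.state(); print(s["eef_pos"],s["opening"],s["ft_force"])
# side view at z=up compared with the earlier (unpressed) picture s7-era: cap region difference
for n in ("s4",): 
    a=cv2.imread(f"pics/{n}.png"); r=np.s_[285:345,285:325]; print(cv2.absdiff(a[r],im[r]).mean(axis=2).round().astype(int)[::4,::3])
E
```

```text
[ 518.35057566 -319.65788124  198.6380808 ] 0.006968827322706729 [-0.08082744 -0.26931704 -0.26046383]
[[  1   1   2   0   1  11  35   7   1   1   1  10 148 158]
 [  1   1   1   2   2   1   1   1   1   1   3   1   3 147]
 [  1   0   3   2   5   1   1   1   2   2   1   1   6 209]
 [  6   1   2   1   3   4   5   2   1   1   2   1   6 151]
 [  2  12   1   0   0   1   0   2   0   1   0   4   0   1]
 [  1  22   2   2   3   1   2   1   3   2   1   0   2   2]
 [  1   2   3   4   1   1   2   0   2   2   1   1   2   2]
 [  1   1   1   2   1   2   1   4   2  50   4   1   2   2]
 [  1   4   1   1   1   2   1  19  26  31   5   1   1   1]
 [  4   2   1   2   0   5  19  23  25  20   1   1   2   1]
 [  3   2   0   1  16  19  19  24  31   2   3   1   0   2]
 [  2   2   1   8  14  12  21   2   1   0   1   1   2   0]
 [  1   3   5   6  15  16   2   1   1   1   3   1   0   1]
 [ 59  64  13   9   5   1   1   1   1   2   0   2   2   1]
 [ 57  63   4   1   1   1   0   2   2   2   1   2   2   1]]
```

The cap was pressed right down and has sprung back; apart from shadows the can looks unchanged. Now B goes to the tub.

step_arm --moves '[{"tx": -7,"ty": 38,"tz": 2,"roll": 0},{"tx": -14,"ty": 76,"tz": 2,"roll": 0},{"tx": -21,"ty": 115,"tz": 2,"roll": 0},{"tx": -28,"ty": 155,"tz": 2,"roll": 0},{"tx": -35,"ty": 195,"tz": 2,"roll": 0},{"tx": -43,"ty": 235,"tz": 2,"roll": 0},{"tx": -50,"ty": 275,"tz": 2,"roll": 0},{"tx": -56,"ty": 305,"tz": 2,"roll": 0},{"tx": -59,"ty": 321,"tz": 2,"roll": 0},{"tx": -59,"ty": 321,"tz": 2,"roll": 0},{"tx": -59,"ty": 321,"tz": 2,"roll": 0},{"tx": -59,"ty": 321,"tz": 2,"roll": 0}]' --grip 95

```text
t: 23.48
eef_pos: [576.5, 1.0, 194.5]
tcp_rot: [3.142, -0.001, -3.142]
ft_force: [-0.0, 0.9, 0.3]
opening: 0.788
grip_force: 0.0
```

step_arm --moves '[{"tx": 0,"ty": 0,"tz": 0,"roll": 0},{"tx": 0,"ty": 0,"tz": 0,"roll": 0},{"tx": 0,"ty": 0,"tz": 0,"roll": 0},{"tx": 0,"ty": 0,"tz": 0,"roll": 0}]'

```text
t: 23.82
eef_pos: [576.9, 1.0, 195.4]
tcp_rot: [3.142, 0.0, 3.141]
ft_force: [0.4, 0.2, 0.3]
opening: 0.991
grip_force: 0.0
```

step_arm --moves '[{"tx": 0,"ty": 0,"tz": 30,"roll": 0},{"tx": 0,"ty": 0,"tz": 65,"roll": 0},{"tx": 0,"ty": 0,"tz": 95,"roll": 0},{"tx": 0,"ty": 0,"tz": 104,"roll": 0},{"tx": 0,"ty": 0,"tz": 104,"roll": 0},{"tx": 0,"ty": 0,"tz": 104,"roll": 0}]'

```text
t: 24.32
eef_pos: [577.4, 1.4, 92.2]
tcp_rot: [3.142, 0.0, -3.142]
ft_force: [0.8, -0.2, -0.1]
opening: 1.001
grip_force: 0.0
```

step_arm --moves '[{"tx": 0,"ty": 0,"tz": 0,"roll": 0},{"tx": 0,"ty": 0,"tz": 0,"roll": 0},{"tx": 0,"ty": 0,"tz": 0,"roll": 0},{"tx": 0,"ty": 0,"tz": 0,"roll": 0},{"tx": 0,"ty": 0,"tz": 0,"roll": 0},{"tx": 0,"ty": 0,"tz": 0,"roll": 0},{"tx": 0,"ty": 0,"tz": 0,"roll": 0},{"tx": 0,"ty": 0,"tz": 0,"roll": 0},{"tx": 0,"ty": 0,"tz": 0,"roll": 0},{"tx": 0,"ty": 0,"tz": 0,"roll": 0}]' --grip 30

```text
t: 25.15
eef_pos: [577.0, 1.6, 91.4]
tcp_rot: [3.142, 0.0, -3.141]
ft_force: [1.5, -1.1, 1.7]
opening: 0.511
grip_force: 28.7
```

step_arm --moves '[{"tx": 0,"ty": 0,"tz": -20,"roll": 0},{"tx": 0,"ty": 0,"tz": -50,"roll": 0},{"tx": 0,"ty": 0,"tz": -80,"roll": 0},{"tx": 0,"ty": 0,"tz": -110,"roll": 0},{"tx": 0,"ty": 0,"tz": -140,"roll": 0},{"tx": 0,"ty": 0,"tz": -170,"roll": 0},{"tx": 0,"ty": 0,"tz": -195,"roll": 0},{"tx": 0,"ty": 0,"tz": -205,"roll": 0},{"tx": 0,"ty": 0,"tz": -205,"roll": 0},{"tx": 0,"ty": 0,"tz": -205,"roll": 0}]'

```text
t: 25.98
eef_pos: [576.5, 1.7, 295.2]
tcp_rot: [3.141, -0.001, -3.141]
ft_force: [0.1, 0.2, -1.5]
opening: 0.51
grip_force: 28.4
```

step_arm --moves '[{"tx": 2,"ty": 15,"tz": 0,"roll": 0},{"tx": 6,"ty": 45,"tz": 0,"roll": 0},{"tx": 11,"ty": 83,"tz": 0,"roll": 0},{"tx": 16,"ty": 122,"tz": 0,"roll": 0},{"tx": 22,"ty": 162,"tz": 0,"roll": 0},{"tx": 27,"ty": 202,"tz": 0,"roll": 0},{"tx": 33,"ty": 242,"tz": 0,"roll": 0},{"tx": 38,"ty": 282,"tz": 0,"roll": 0},{"tx": 43,"ty": 322,"tz": 0,"roll": 0},{"tx": 49,"ty": 362,"tz": 0,"roll": 0},{"tx": 53,"ty": 396,"tz": 0,"roll": 0},{"tx": 57,"ty": 420,"tz": 0,"roll": 0}]'

```text
t: 26.98
eef_pos: [518.4, 424.3, 293.2]
tcp_rot: [-3.14, -0.004, -3.14]
ft_force: [0.3, -1.0, -1.7]
opening: 0.506
grip_force: 28.4
```

step_arm --moves '[{"tx": 0,"ty": 3,"tz": 0,"roll": 0},{"tx": 0,"ty": 3,"tz": 0,"roll": 0},{"tx": 0,"ty": 3,"tz": 35,"roll": 0},{"tx": 0,"ty": 3,"tz": 70,"roll": 0},{"tx": 0,"ty": 3,"tz": 105,"roll": 0},{"tx": 0,"ty": 3,"tz": 140,"roll": 0},{"tx": 0,"ty": 3,"tz": 170,"roll": 0},{"tx": 0,"ty": 3,"tz": 188,"roll": 0},{"tx": 0,"ty": 3,"tz": 195,"roll": 0},{"tx": 0,"ty": 3,"tz": 195,"roll": 0},{"tx": 0,"ty": 3,"tz": 195,"roll": 0}]'

```text
t: 27.9
eef_pos: [520.3, 424.0, 101.9]
tcp_rot: [3.141, 0.0, 3.141]
ft_force: [0.8, -0.3, -0.2]
opening: 0.507
grip_force: 28.4
```

step_arm --moves '[{"tx": 0,"ty": 0,"tz": 2,"roll": 0},{"tx": 0,"ty": 0,"tz": 4,"roll": 0},{"tx": 0,"ty": 0,"tz": 5,"roll": 0},{"tx": 0,"ty": 0,"tz": 5,"roll": 0},{"tx": 0,"ty": 0,"tz": 5,"roll": 0},{"tx": 0,"ty": 0,"tz": 5,"roll": 0}]'

```text
t: 28.4
eef_pos: [519.9, 424.7, 96.6]
tcp_rot: [3.141, 0.0, -3.141]
ft_force: [0.1, 0.6, -0.6]
opening: 0.507
grip_force: 28.4
```

step_arm --moves '[{"tx": 0,"ty": 0,"tz": 0.4,"roll": 0},{"tx": 0,"ty": 0,"tz": 0.8,"roll": 0},{"tx": 0,"ty": 0,"tz": 0.8,"roll": 0}]'

```text
t: 28.65
eef_pos: [520.2, 424.8, 96.4]
tcp_rot: [3.141, 0.001, -3.141]
ft_force: [-0.6, -0.6, 5.0]
opening: 0.506
grip_force: 29.3
```

B is resting on the tub floor. Releasing it, then going to A.

step_arm --moves '[{"tx": 0,"ty": 0,"tz": -0.4,"roll": 0},{"tx": 0,"ty": 0,"tz": -0.4,"roll": 0},{"tx": 0,"ty": 0,"tz": -0.4,"roll": 0},{"tx": 0,"ty": 0,"tz": -0.4,"roll": 0},{"tx": 0,"ty": 0,"tz": -0.4,"roll": 0},{"tx": 0,"ty": 0,"tz": -0.4,"roll": 0},{"tx": 0,"ty": 0,"tz": -25,"roll": 0},{"tx": 0,"ty": 0,"tz": -60,"roll": 0},{"tx": 0,"ty": 0,"tz": -95,"roll": 0},{"tx": 0,"ty": 0,"tz": -110,"roll": 0},{"tx": 0,"ty": 0,"tz": -110,"roll": 0}]' --grip 95

```text
t: 29.57
eef_pos: [521.0, 425.5, 210.0]
tcp_rot: [3.138, 0.006, -3.141]
ft_force: [0.1, 0.6, -0.4]
opening: 0.998
grip_force: 0.0
```

step_arm --moves '[{"tx": -7,"ty": -35,"tz": 0,"roll": 0},{"tx": -15,"ty": -72,"tz": 0,"roll": 0},{"tx": -23,"ty": -110,"tz": 0,"roll": 0},{"tx": -32,"ty": -150,"tz": 0,"roll": 0},{"tx": -40,"ty": -190,"tz": 0,"roll": 0},{"tx": -49,"ty": -230,"tz": 0,"roll": 0},{"tx": -57,"ty": -268,"tz": 0,"roll": 0},{"tx": -63,"ty": -295,"tz": 0,"roll": 0},{"tx": -63,"ty": -295,"tz": 0,"roll": 0},{"tx": -63,"ty": -295,"tz": 0,"roll": 0},{"tx": -63,"ty": -295,"tz": 0,"roll": 0}]'

```text
t: 30.48
eef_pos: [582.5, 129.9, 204.8]
tcp_rot: [3.141, -0.001, 3.141]
ft_force: [-0.3, -1.5, -0.2]
opening: 0.998
grip_force: 0.0
```

step_arm --moves '[{"tx": 0,"ty": 0,"tz": 30,"roll": 0},{"tx": 0,"ty": 0,"tz": 65,"roll": 0},{"tx": 0,"ty": 0,"tz": 98,"roll": 0},{"tx": 0,"ty": 0,"tz": 114,"roll": 0},{"tx": 0,"ty": 0,"tz": 114,"roll": 0},{"tx": 0,"ty": 0,"tz": 114,"roll": 0}]'

```text
t: 30.98
eef_pos: [582.5, 130.8, 91.2]
tcp_rot: [-3.142, -0.002, -3.14]
ft_force: [1.0, -0.2, 0.7]
opening: 1.0
grip_force: 0.0
```

step_arm --moves '[{"tx": 0,"ty": 0,"tz": 0,"roll": 0},{"tx": 0,"ty": 0,"tz": 0,"roll": 0},{"tx": 0,"ty": 0,"tz": 0,"roll": 0},{"tx": 0,"ty": 0,"tz": 0,"roll": 0},{"tx": 0,"ty": 0,"tz": 0,"roll": 0},{"tx": 0,"ty": 0,"tz": 0,"roll": 0},{"tx": 0,"ty": 0,"tz": 0,"roll": 0},{"tx": 0,"ty": 0,"tz": 0,"roll": 0},{"tx": 0,"ty": 0,"tz": 0,"roll": 0},{"tx": 0,"ty": 0,"tz": 0,"roll": 0}]' --grip 30

```text
t: 31.82
eef_pos: [582.9, 129.6, 91.6]
tcp_rot: [3.141, 0.0, -3.141]
ft_force: [-0.5, 0.8, 0.6]
opening: 0.504
grip_force: 28.7
```

step_arm --moves '[{"tx": 0,"ty": 0,"tz": -20,"roll": 0},{"tx": 0,"ty": 0,"tz": -50,"roll": 0},{"tx": 0,"ty": 0,"tz": -80,"roll": 0},{"tx": 0,"ty": 0,"tz": -110,"roll": 0},{"tx": 0,"ty": 0,"tz": -125,"roll": 0},{"tx": 0,"ty": 0,"tz": -125,"roll": 0},{"tx": 0,"ty": 0,"tz": -125,"roll": 0}]'

```text
t: 32.4
eef_pos: [582.8, 129.6, 216.4]
tcp_rot: [3.141, 0.001, -3.141]
ft_force: [-0.2, -0.1, -3.0]
opening: 0.504
grip_force: 28.4
```

step_arm --moves '[{"tx": 5,"ty": 13,"tz": 0,"roll": 0},{"tx": 15,"ty": 41,"tz": 0,"roll": 0},{"tx": 26,"ty": 71,"tz": 0,"roll": 0},{"tx": 38,"ty": 102,"tz": 0,"roll": 0},{"tx": 49,"ty": 133,"tz": 0,"roll": 0},{"tx": 58,"ty": 157,"tz": 0,"roll": 0},{"tx": 63,"ty": 170,"tz": 0,"roll": 0},{"tx": 63,"ty": 170,"tz": 0,"roll": 0},{"tx": 63,"ty": 170,"tz": 0,"roll": 0},{"tx": 63,"ty": 170,"tz": 0,"roll": 0}]'

```text
t: 33.23
eef_pos: [519.9, 298.9, 215.8]
tcp_rot: [-3.141, -0.001, 3.142]
ft_force: [0.1, -0.6, -1.7]
opening: 0.498
grip_force: 28.4
```

step_arm --moves '[{"tx": 0,"ty": 0,"tz": 30,"roll": 0},{"tx": 0,"ty": 0,"tz": 60,"roll": 0},{"tx": 0,"ty": 0,"tz": 90,"roll": 0},{"tx": 0,"ty": 0,"tz": 108,"roll": 0},{"tx": 0,"ty": 0,"tz": 115,"roll": 0},{"tx": 0,"ty": 0,"tz": 117,"roll": 0},{"tx": 0,"ty": 0,"tz": 119,"roll": 0},{"tx": 0,"ty": 0,"tz": 119,"roll": 0},{"tx": 0,"ty": 0,"tz": 119,"roll": 0},{"tx": 0,"ty": 0,"tz": 119,"roll": 0}]'

```text
t: 34.07
eef_pos: [520.3, 299.8, 98.7]
tcp_rot: [3.141, 0.002, -3.141]
ft_force: [0.2, -0.1, -2.0]
opening: 0.5
grip_force: 28.4
```

step_arm --moves '[{"tx": 0,"ty": 0,"tz": 0.5,"roll": 0},{"tx": 0,"ty": 0,"tz": 1,"roll": 0},{"tx": 0,"ty": 0,"tz": 1,"roll": 0},{"tx": 0,"ty": 0,"tz": 1,"roll": 0}]'

```text
t: 34.4
eef_pos: [519.8, 299.7, 96.7]
tcp_rot: [3.141, 0.0, -3.141]
ft_force: [0.2, 0.3, -1.1]
opening: 0.502
grip_force: 28.4
```

step_arm --moves '[{"tx": 0,"ty": 0,"tz": 0.4,"roll": 0},{"tx": 0,"ty": 0,"tz": 0.8,"roll": 0},{"tx": 0,"ty": 0,"tz": 0.8,"roll": 0},{"tx": 0,"ty": 0,"tz": 0.8,"roll": 0}]'

```text
t: 34.73
eef_pos: [520.2, 299.8, 96.5]
tcp_rot: [3.141, 0.001, -3.141]
ft_force: [-1.7, -0.7, 5.4]
opening: 0.501
grip_force: 29.5
```

step_arm --moves '[{"tx": 0,"ty": 0,"tz": 0,"roll": 0},{"tx": 0,"ty": 0,"tz": 0,"roll": 0},{"tx": 0,"ty": 0,"tz": 0,"roll": 0},{"tx": 0,"ty": 0,"tz": 0,"roll": 0},{"tx": 0,"ty": 0,"tz": 0,"roll": 0},{"tx": 0,"ty": 0,"tz": 0,"roll": 0},{"tx": 0,"ty": 0,"tz": -25,"roll": 0},{"tx": 0,"ty": 0,"tz": -60,"roll": 0},{"tx": 0,"ty": 0,"tz": -95,"roll": 0},{"tx": 0,"ty": 0,"tz": -130,"roll": 0},{"tx": 0,"ty": 0,"tz": -150,"roll": 0},{"tx": 0,"ty": 0,"tz": -150,"roll": 0}]' --grip 95

```text
t: 35.73
eef_pos: [521.2, 300.3, 250.6]
tcp_rot: [3.139, 0.007, -3.141]
ft_force: [0.3, 0.2, 0.4]
opening: 1.001
grip_force: 0.0
```

step_arm --moves '[{"tx": 35,"ty": 0,"tz": 0,"roll": 0},{"tx": 70,"ty": 0,"tz": 0,"roll": 0},{"tx": 70,"ty": 0,"tz": 0,"roll": 0},{"tx": 70,"ty": 0,"tz": 0,"roll": 0}]'

```text
t: 36.07
eef_pos: [448.7, 299.7, 245.7]
tcp_rot: [3.142, -0.0, -3.14]
ft_force: [0.5, -0.1, 0.2]
opening: 0.998
grip_force: 0.0
```

```bash
python3 - <<'E'
from cell import env, optics
from h import *
np.set_printoptions(linewidth=200)
print({k:env.state()[k] for k in("t","eef_pos","ft_force")})
c=optics.read_camera("side")["pixels"]; o=cv2.imread("pics/side0.png")
d=cv2.absdiff(c,o).max(axis=2)>35
n,l,st,ce=cv2.connectedComponentsWithStats(cv2.morphologyEx(d.astype(np.uint8),cv2.MORPH_OPEN,np.ones((2,2))))
for s in st[1:]:
    if s[4]>15: print("changed",s)
for k,X in {"B":[520,424.7,163],"A":[520,299.7,163],"C":[517,-319.5,162]}.items(): print(k,"cap top",proj("side",X),proj("side",np.array(X)-[0,0,100]))
w=optics.read_camera("wrist"); V=w["mtx"]@w["view"][:3]
for X in ([520,424.7,163,1],[520,299.7,163,1]):
    p=V@np.array(X); p=p[:2]/p[2]; print("wrist",p)
g=cv2.cvtColor(w["pixels"],cv2.COLOR_BGR2GRAY); print(cv2.resize(g[:260],(40,20),interpolation=cv2.INTER_AREA))
E
```

```text
{'t': 36.0667, 'eef_pos': array([448.65031888, 299.69124558, 245.70731448]), 'ft_force': array([ 0.53385121, -0.11685893,  0.17996301])}
changed [  0   0  39  34 558]
changed [51  0 10  7 60]
changed [  65    0   91  112 3738]
changed [10 35  7  4 23]
changed [   7   46   47   54 1648]
changed [148 113  10   6  46]
changed [149 121  31  25 449]
changed [   0  131  146  160 8346]
changed [149 147   3   6  17]
changed [136 150  19  24 142]
changed [206 157  25  47 747]
changed [227 186  27  48 847]
changed [218 240  18  22 132]
changed [213 251  30  39 773]
changed [  7 271   4   8  21]
changed [  6 285   3   8  18]
changed [299 287  11   8  36]
changed [297 293  10   7  39]
changed [302 296  11   7  29]
changed [276 302  36  40 766]
changed [307 316   7  11  47]
changed [  0 323  20  19 114]
B cap top [150.66275423 108.7640082 ] [156.5712525  136.11687343]
A cap top [167.64625212 128.31502913] [172.95240628 156.31043118]
C cap top [302.9811206  286.69068629] [299.21140455 314.43113432]
wrist [371.41978807 246.819809  ]
wrist [257.53442685 246.69016836]
[[194 195 196 197 198 199 200 20
[... 2528 characters left out ...]
95  96  67 121 206 207 207 207 207 206 206 205]
 [203 183 152 150 186 207 207 208 190 190 209 209 210 200 204 208 172  84 115 120 118 103 126 129 128 106  95 114 129  90  67 153 206 207 207 207 206 206 205 204]
 [203 182 145 159 180 206 206 207 198 184 208 209 188  92 163 208 167  84 133 170 148 135 128 127 126 119  48 125 143 118  69 182 205 206 206 206 205 204 204 203]
 [202 195 172 183 203 204 204 205 205 206 207 183  79  66 149 207 163  81 123 175 169 129 120 122 124 116  41  41 117 161  81 200 203 204 204 203 199 184 189 202]
 [141  62  49  53  61  63  65  67  79 204 180  72  59  60 164 207 156  68  67 135 165  69  62  62  63  65  41  40  42  93 108 117  64  65  66  66  62  54  59 113]]
```

```bash
python3 -c "
from cell import env
print(env.job_done())"
```

```text
the job is handed in; nothing more can be done
None
```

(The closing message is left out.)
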